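# Hang two part-used solder reels on the balance rack and bring its bar level

### The job

Hang the two part-used solder reels on the balance rack, one on each arm: first thread the large reel onto either arm, slide it fully home against the shoulder, ease its weight onto the bar and let go; then thread the small reel onto the other arm and slide it along until the bar hangs level by itself. The reels' weights are not known, so feel or watch for the balance; never let the bar swing or bang down, do not press hard on it with a reel or the hand, and leave everything else on the bench alone.

Things in the scene. Friction and masses are not known exactly. Their poses are not given: they have to be found in the camera images.
- large_c (a point): centre of the large solder reel (loose, 0.3-0.45 kg, exact weight unknown): 46 mm long, two flanges 64 mm in diameter and 3 mm thick, wound to 52 mm diameter between them (40 mm free between flanges, where fingers fit), a plain 18 mm bore right through along its y axis. At first it lies level along one half of the tray, centre 38 mm above the table; which half varies
- small_c (a point): centre of the small solder reel (loose, 0.2-0.32 kg, unknown), same make: 42 mm long, flanges 52 mm in diameter and 3 mm thick, wound to 40 mm diameter (36 mm free between flanges), the same 18 mm bore along its y axis. At first in the other half of the tray, in line with the large reel and some 96 mm from it, centre 31 mm above the table
- tray: fixed shallow white tray, 110 mm (its x) by 200 mm (its y), rim 10 mm high; the two reels lie end to end along its y, cradled on two ribs (9 mm high, 28 mm apart) so that they do not roll; origin at the centre of its underside
- stand: balance rack, fixed to the bench: steel base 160 x 130 mm, square post, pivot head, top 235 mm above the table. Origin on the table below the bar's middle; its y axis runs along the bar to the left arm (the robot's left at yaw 0); the post stands 41 to 63 mm behind the bar, on +x; the pivot pin runs along x, 215 mm above the table over the bar's middle
- bar (a joint): tilt of the cross bar about the pivot pin, 0 = level, positive = left arm up; stops at -0.12 and 0.12 rad. The empty bar hangs level; it turns easily, a little damped. A single reel takes it to its stop; with both reels near balance it rests tilted by roughly 0.01 rad per mm that the small reel is out of place
- bar_mid (a point): middle of the bar's axis, 25 mm below the pivot pin, 190 mm above the table (swings about 3 mm sideways at full tilt); y along the bar to the left, z up. The bar is a round rod 12 mm in diameter, 360 mm long, ends rounded; each side a 26 mm collar makes a shoulder 50 mm from this point: a reel is home with its end face against it (large reel's centre 73 mm from this point)
- left_end (a point): tip of the left arm of the bar, on its axis, 180 mm from the middle
- right_end (a point): tip of the right arm of the bar, on its axis, 180 mm from the middle
- flux: bystander: flux tin, 53 mm in diameter, 24 mm high, standing below the left arm; origin under its centre
- spool: bystander: little hobby spool standing on end below the right arm, 42 mm in diameter, 36 mm high; not to be hung; origin under its centre
- glue: bystander: glue bottle, 34 mm in diameter, 112 mm high to its nozzle; origin under its centre
- kit: bystander: lidded parts box, 116 x 176 x 46 mm; origin under its centre
- driver: bystander: screwdriver lying flat, 170 mm long
- meter: bystander: multimeter lying flat, 150 x 75 x 44 mm; origin under its centre
There are look-alikes about, which are no part of the job. What is shaped like the part that bears small_c but turquoise is not meant. What is shaped like the part that bears large_c but orange is not meant.

How it is judged (in metres and radians):
On the way:
1. the large reel hangs on one arm, home against its shoulder, let go, the bar at rest, while the small reel still lies in the tray (((y of large_c in the frame of bar_mid between 0.0695 and 0.077 m and x of large_c in the frame of bar_mid between -0.008 and 0.008 m and z of large_c in the frame of bar_mid between -0.01 and 0.004 m) or (y of large_c in the frame of bar_mid between -0.077 and -0.0695 m and x of large_c in the frame of bar_mid between -0.008 and 0.008 m and z of large_c in the frame of bar_mid between -0.01 and 0.004 m)) and contact force between large and the fingers below 0.1 N and velocity of joint bar between -0.05 and 0.05 rad/s and height (world z) of small_c below 0.05 m), for 0.2 s.
At the end, for the whole second after the job is handed in: The large reel hangs on one arm within 4 mm of its shoulder, the small reel hangs on the other arm wholly on the bar (its centre up to 160 mm from the bar's middle), both let go and at rest, and the bar hangs still and level within 1.7 degrees (0.03 rad) (((y of large_c in the frame of bar_mid between 0.0695 and 0.077 m and x of large_c in the frame of bar_mid between -0.008 and 0.008 m and z of large_c in the frame of bar_mid between -0.01 and 0.004 m and y of small_c in the frame of bar_mid between -0.161 and -0.0685 m and x of small_c in the frame of bar_mid between -0.008 and 0.008 m and z of small_c in the frame of bar_mid between -0.01 and 0.004 m) or (y of large_c in the frame of bar_mid between -0.077 and -0.0695 m and x of large_c in the frame of bar_mid between -0.008 and 0.008 m and z of large_c in the frame of bar_mid between -0.01 and 0.004 m and y of small_c in the frame of bar_mid between 0.0685 and 0.161 m and x of small_c in the frame of bar_mid between -0.008 and 0.008 m and z of small_c in the frame of bar_mid between -0.01 and 0.004 m)) and value of joint bar between -0.03 and 0.03 rad and velocity of joint bar between -0.05 and 0.05 rad/s and linear speed of each of large, small below 0.02 m/s and contact force between each of large, small and the fingers below 0.1 N); the robot touches nothing.
It fails at once if the bar swings or bangs down (tilts faster than 1.2 rad/s) (velocity of joint bar above 1.2 rad/s or velocity of joint bar below -1.2 rad/s).
It fails at once if a reel is pressed or wedged on the bar with more than 25 N (contact force between any of large, small and bar above 25 N).
It fails at once if the robot's hand or arm itself pushes on the bar with more than 8 N (contact force between any of the arm, the fingers and bar above 8 N).
It fails at once if a bystander is moved by more than 20 mm or knocked over (distance of any of flux, spool, glue, kit, driver, meter from where it was at the start of the episode above 0.02 m or angle between any of flux, spool, glue, kit, meter's own z axis and vertical above 0.3 rad).
It also fails if it takes over 72 s, if anything falls off the work surface, if the arm or the gripper's body presses on something with over 40 N, if the wrist force passes 120 N, or if a joint passes its speed limit or range.

### The arm

A 6-joint arm with a two-finger parallel gripper is mounted at the origin on the work surface. World frame = base frame: x ahead of the robot, y to its left, z up, the work surface at z = 0. Lengths are in m, angles in degrees, forces in N, time in s.
With the tool pointing down it reaches from about 0.35 to 0.925 m from the base axis. Payload 6.4 kg.
Tool frame: the origin (TCP) lies between the finger pads; the fingertips stand 19 mm ahead of it and the grasp point (between the pads) is the TCP (r.tip_extent is the z of the fingertips in the tool frame, in m); z points along the fingers, y is the line along which they close (so a half turn about z gives the same grasp; the last joint's range is limited). The gripper opens to 85 mm and grips with 20 to 120 N. Pads are 22 mm wide; open, the fingers measure 114 mm over their backs; the gripper's body (76 mm by 85 mm) begins 54 mm behind the grasp point. The pads swing forward as they close: fully open they stand 13 mm farther back than shut.
Start: joints at [53.795, 14.043, 89.255, -0, 76.702, -9.975], TCP at [0.287, 0.583, 0.25] pointing down, gripper open.
Joint ranges: [-179.41, 179.41], [-58.25, 129.5], [7.25, 145.43], [-54.29, 234.29], [11.92, 165.04], [-157.13, 157.13]. Speed limits (degrees/s): [147.25, 147.25, 180, 180, 180, 180].

### API

Orientations are given as a 3x3 rotation matrix whose columns are the frame's x, y, z axes.
In Python, from plant import r gives the robot as it stands. The module is installed in compiled form; this text tells all that it offers.
- The arm moves only by the shell command python3 -m creep 'ROWS' [FORCE]. ROWS is JSON, a list that holds one entry, the list of rows, each a list of 7 numbers: the shift along the world's x, y, z in m, then the turn, a rotation vector about the world's x, y, z in degrees, then the finger opening in m, from 0 to 0.0854. In form: [[[tx, ty, tz, wx, wy, wz, grip], ...]]. A call has 1 to 20 rows; each row shifts and turns the commanded pose from where the row before left it; what a row does not reach is not made up. A row lasts 1/10 s, in which the tool goes at most 50 mm and 8.59 degrees, less where a joint would pass 70% of its speed; a pose out of reach is approached as far as the arm can. A call with a gripper value outside its range is refused whole. The fingers move at their own pace and stop on an object; FORCE is the grip in N (left out, the last holds). Time passes only in rows, so rows that do not move let the fingers close. It gives the time, the measured TCP pose, the force, the opening and the grip force at its end, in the units of the state.
- r.sense(): the state, without advancing time (a new reading comes with each control period).
- r.read_camera(name): name is "scene" or "top"; returns the picture (384x512x3 uint8, red, green, blue); there is no depth.
- r.camera_model(name): a dict with "fovy" (degrees; the focal length in pixels is half the picture's height over the tangent of half this angle, whatever the lens; pixels are square), "cx", "cy" (the principal point, pixels), "origin" and "orientation" of the camera in the world. Camera axes: x right, y up, looking along -z (the intrinsics and any distortion apply to the point x, -y, -z); pixel columns grow to the right and rows downward; lengths in m; the calibration is good to about 2 mm. A picture is of the moment at which its call begins. camera_model takes no time and is no camera call.
- r.job_done(): hands the job in; it is judged then, once.
The state is a dict: "t": time; "joints": joint angles; "joint_velocities": joint speeds; "tau": joint torques, N m; "tool_pos": TCP position; "tool_rot": TCP orientation; "contact_force": force on the tool from outside, world axes, zero at the start; "torque": the same for the moment, N m; "finger_gap": opening from 0.0 (shut) to 1.0 (fully open); "finger_force": force on a finger pad.
Only numpy, scipy, OpenCV 4.12 (cv2) and the standard library are available. Lean on these libraries where they do the work, as an engineer would, in place of code of your own. Each camera call takes 0.05 s, during which the arm holds its last target. There are 200 camera calls.

## Working session

There is one attempt and no reset: what is moved stays moved. The work goes in short steps, Python scripts to look and compute and a shell command to move; the robot and the scene stay as the last step left them, time stands still between calls to the robot, and variables do not carry over. Pictures are saved under pics/ and viewed, at most 12 in all, crops included, and the job is handed in when it is done.

```bash
mkdir -p pics; python3 - <<'E'
from plant import r
import cv2,numpy as np
for n in("scene","top"):
    im=r.read_camera(n);cv2.imwrite(f"pics/{n}0.png",im[:,:,::-1]);m=r.camera_model(n);print(n,m)
print(r.sense(),r.tip_extent)
E
```

```text
scene {'fovy': 56.398121064313386, 'cx': 250.69125293431927, 'cy': 195.73415943140972, 'origin': array([1.1836884 , 0.34735027, 0.84236836]), 'orientation': array([[-0.50647263, -0.58528028,  0.63319228],
       [ 0.86225358, -0.34553518,  0.37030285],
       [ 0.00205925,  0.73352057,  0.67966413]])}
top {'fovy': 49.15028792890361, 'cx': 256.36228828914, 'cy': 190.7662267514431, 'origin': array([ 0.32802764, -0.00272303,  1.24574528]), 'orientation': array([[ 0.01770416,  0.98214976, -0.18726561],
       [-0.99975731,  0.01984531,  0.00956507],
       [ 0.01311067,  0.18705082,  0.98226275]])}
{'t': 0.1, 'joints': array([ 5.37957991e+01,  1.40809446e+01,  8.93170978e+01, -1.63353927e-03,
        7.67011026e+01, -9.97465215e+00]), 'joint_velocities': array([-0.02285594, -0.08203201, -0.04543782,  0.03976105,  0.03490929,
       -0.01355184]), 'tau': array([ 1.32270274e-03, -4.30668104e+01, -3.27129900e+01, -7.05864295e-05,
        2.79060994e-03,  1.16019706e-05]), 'tool_pos': array([0.28699889, 0.58269553, 0.24928902]), 'tool_rot': array([[-8.97033329e-01,  4.41961772e-01, -9.99701444e-04],
       [ 4.41962819e-01,  8.97032258e-01, -1.41268301e-03],
       [ 2.72412556e-04, -1.70905461e-03, -9.99998502e-01]]), 'contact_force': array([0.35685315, 0.566777  , 0.190429  ]), 'torque': array([-0.02591795, -0.00938956, -0.00730195]), 'finger_force': 0.0, 'finger_gap': 1.0053045867529335} 0.019
```

View pics/scene0.png

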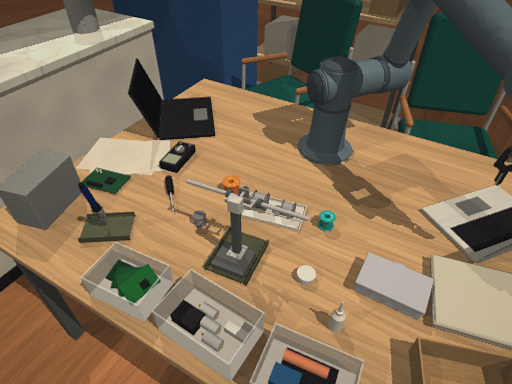

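View pics/top0.png

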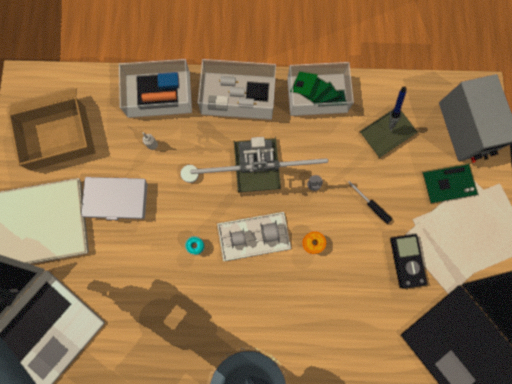

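The scene view shows the rack with its post at (238,235), the bar from (188,182) to (308,218), and the white tray behind it. In the top view the tray is at (255,236) with two grey reels, at (240,238) and (276,233). The bar runs from (197,171) to (327,161).
Things that could be mistaken for the reels are the turquoise one at (195,245), the orange one at (314,242) and the little spool at (315,184). I choose the grey pair in the tray and check it in one close crop.

```bash
cat >h.py <<'E'
from plant import r
import cv2,numpy as np
def K(n):
    m=r.camera_model(n);f=192/np.tan(np.radians(m['fovy']/2));return f,m['cx'],m['cy'],m['origin'],m['orientation']
def ray(n,u,v):
    f,cx,cy,o,R=K(n);d=R@np.array([(u-cx)/f,-(v-cy)/f,-1]);return o,d
def plane(n,u,v,z):
    o,d=ray(n,u,v);return o+d*(z-o[2])/d[2]
def proj(n,p):
    f,cx,cy,o,R=K(n);q=R.T@(np.asarray(p)-o);return np.array([cx+f*q[0]/-q[2],cy-f*q[1]/-q[2]])
def tri(ua,ub):
    A=[];b=[]
    for n,u in(("scene",ua),("top",ub)):
        o,d=ray(n,*u);d=d/np.linalg.norm(d);P=np.eye(3)-np.outer(d,d);A.append(P);b.append(P@o)
    x=np.linalg.lstsq(np.vstack(A),np.hstack(b),rcond=None)[0];return x
E
python3 - <<'E'
from h import *
a=cv2.imread('pics/top0.png')[140:270,175:335];a=cv2.resize(a,None,fx=5,fy=4.6*5/4.6/1.09,interpolation=3) if 0 else cv2.resize(a,(800,650)[:2] if 0 else (736,598),interpolation=3)
cv2.imwrite('pics/c1.png',a)
b=cv2.imread('pics/scene0.png')[160:285,180:340];cv2.imwrite('pics/c2.png',cv2.resize(b,(768,600),interpolation=3))
E
```

```text
(no output)
```

View pics/c1.png

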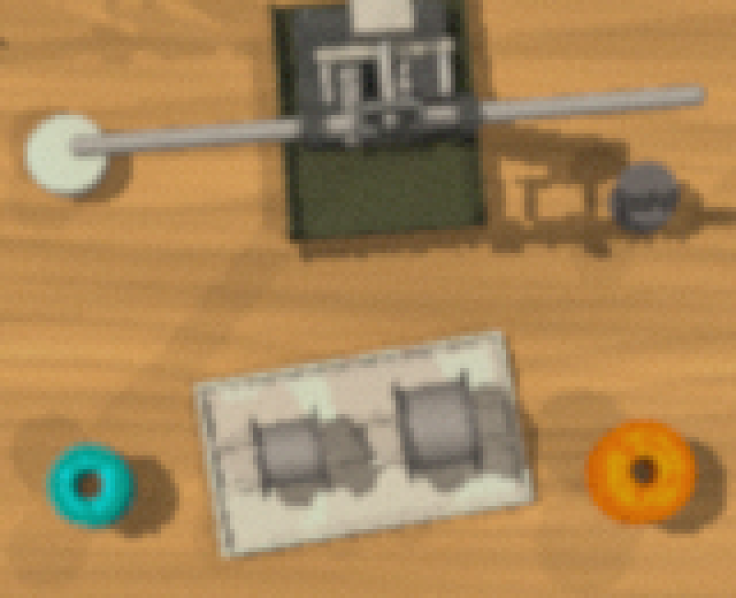

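View pics/c2.png

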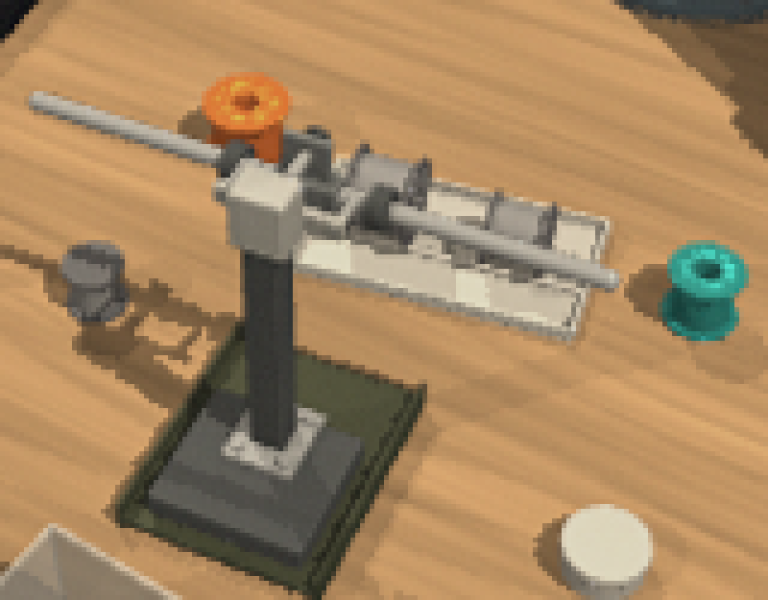

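The crops show the grey reel pair in the tray: large one at c1 (435,426), small one at (290,453). The bar ends are at c1 (78,144) and (701,95). The tray corners are about (197,382), (500,333), (534,500) and (228,555).

```bash
python3 - <<'E'
from h import *
np.set_printoptions(precision=4,suppress=True)
T=lambda x,y:((x+.5)/4.6-.5+175,(y+.5)/4.6-.5+140)
S=lambda x,y:((x+.5)/4.8-.5+180,(y+.5)/4.8-.5+160)
L=tri(S(614,280),T(75,144));R=tri(S(35,101),T(703,95));print(L,R,np.linalg.norm(L-R))
Lp=plane('top',*T(75,144),.19);Rp=plane('top',*T(703,95),.19);d=Lp-Rp;print('plane',Lp,Rp,np.linalg.norm(d),(Lp+Rp)/2,np.degrees(np.arctan2(-d[0],d[1])))
c=[plane('top',*T(*p),.01) for p in((197,382),(500,333),(534,500),(228,555))]
print('tray',sum(c)/4,[np.linalg.norm(c[i]-c[i-1]) for i in range(4)])
for e in(c[0]-c[1],c[3]-c[2]):print(np.degrees(np.arctan2(-e[0],e[1])))
la=plane('top',*T(435,426),.038);sm=plane('top',*T(290,453),.031);e=sm-la;print(la,sm,np.linalg.norm(e),np.degrees(np.arctan2(-e[0],e[1])))
print('fl',plane('top',*T(66,154),.024),'spool',plane('top',*T(644,197),.036),'glue',plane('top',148,140,.1),'kit',plane('top',114,198,.046))
for p in (la,sm):print('scene px',(proj('scene',p)-[180,160])*4.8)
E
```

```text
[0.5771 0.1568 0.1929] [ 0.6132 -0.1954  0.1897] 0.3540650268144909
plane [0.578  0.1566 0.19  ] [ 0.6138 -0.1965  0.19  ] 0.3549074070770869 [ 0.5959 -0.0199  0.19  ] 5.795819608159034
tray [ 0.4294 -0.0102  0.01  ] [np.float64(0.1115655850696818), np.float64(0.19750455419147694), np.float64(0.10888807663642372), np.float64(0.19685474813490236)]
10.350284091024315
11.124528381511894
[ 0.4377 -0.0535  0.038 ] [0.4197 0.0369 0.031 ] 0.09241356417070477 11.253200254841808
fl [0.6105 0.1872 0.024 ] spool [ 0.5871 -0.1859  0.036 ] glue [0.6867 0.2957 0.1   ] kit [0.5272 0.3961 0.046 ]
scene px [384.3057 193.4779]
scene px [515.0306 232.4224]
```

```bash
python3 -m creep '[[[0.01,-0.0425,0,0,0,-3.5,0.0854],[0.01,-0.0425,0,0,0,-3.5,0.0854],[0.01,-0.0425,0,0,0,-3.5,0.0854],[0.01,-0.0425,0,0,0,-3.5,0.0854],[0.01,-0.0425,0,0,0,-3.5,0.0854],[0.01,-0.0425,0,0,0,-3.5,0.0854],[0.01,-0.0425,0,0,0,-3.5,0.0854],[0.01,-0.0425,0,0,0,-3.5,0.0854],[0.01,-0.0425,0,0,0,-3.5,0.0854],[0.01,-0.0425,0,0,0,-3.5,0.0854],[0.01,-0.0425,0,0,0,-3.5,0.0854],[0.01,-0.0425,0,0,0,-3.5,0.0854],[0.01,-0.0425,0,0,0,-3.5,0.0854],[0.01,-0.0425,0,0,0,-3.5,0.0854],[0.01,-0.0425,0,0,0,-3.5,0.0854],[0,0,-0.04,0,0,0,0.0854],[0,0,-0.04,0,0,0,0.0854],[0,0,-0.03,0,0,0,0.0854],[0,0,0,0,0,0,0.0854],[0,0,0,0,0,0,0.0854]]]' 25
```

```text
t: 2.1
tool_pos: [0.4373, -0.0544, 0.1406]
tool_rot: [[-0.196, 0.981, -0.001], [0.981, 0.196, 0.0], [0.0, -0.001, -1.0]]
contact_force: [0.5, 0.0, 0.7]
finger_gap: 1.002
finger_force: 0.0
```

```bash
python3 - <<'E'
from h import *
np.set_printoptions(precision=4,suppress=True)
b=r.read_camera('scene')[:,:,::-1];cv2.imwrite('pics/s1.png',b);cv2.imwrite('pics/c3.png',cv2.resize(b[130:255,190:350],(768,600),interpolation=3))
s=r.sense();p=s['tool_pos'];R=s['tool_rot'];print(p,R[:,1],R[:,2],(proj('scene',p)-[190,130])*4.8, (proj('scene',p+.019*R[:,2])-[190,130])*4.8)
print(s['contact_force'],s['joints'])
E
```

```text
[ 0.4382 -0.0547  0.1418] [0.9807 0.1957 0.0019] [ 0.0021 -0.0008 -1.    ] [337.4978 219.4023] [336.8493 242.1285]
[ 0.9065 -0.3185 -0.2716] [-21.8851  -7.2651 123.7517   0.0008  63.3864 -33.1682]
```

View pics/c3.png

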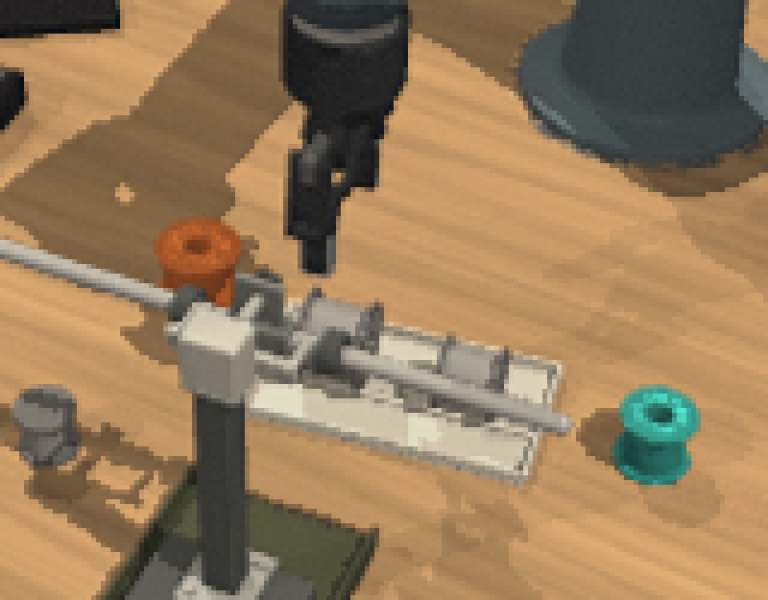

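The gripper stands above the large reel in the tray, with its pads around c3 (337,235) as projected, and the orange decoy is clear at (197,260). Next I descend and grip.

```bash
python3 -m creep '[[[0,0,-0.02,0,0,0,0.0854],[0,0,-0.02,0,0,0,0.0854],[0,0,-0.02,0,0,0,0.0854],[0,0,-0.02,0,0,0,0.0854],[0,0,-0.012,0,0,0,0.0854],[0,0,-0.012,0,0,0,0.0854],[0,0,0,0,0,0,0.0854],[0,0,0,0,0,0,0.045],[0,0,0,0,0,0,0.045],[0,0,0,0,0,0,0.045],[0,0,0,0,0,0,0.045],[0,0,0,0,0,0,0.045],[0,0,0,0,0,0,0.045],[0,0,0,0,0,0,0.045],[0,0,0,0,0,0,0.045]]]' 30
```

```text
t: 3.65
tool_pos: [0.4381, -0.0547, 0.0371]
tool_rot: [[-0.195, 0.981, 0.002], [0.981, 0.195, -0.001], [-0.001, 0.001, -1.0]]
contact_force: [-0.5, 0.3, 6.1]
finger_gap: 0.588
finger_force: 33.4
```

```bash
python3 -m creep '[[[0,0,0.005,0,0,0,0.045],[0,0,0.01,0,0,0,0.045],[0,0,0.02,0,0,0,0.045],[0,0,0.03,0,0,0,0.045],[0,0,0.03,0,0,0,0.045],[0,0,0.03,0,0,0,0.045],[0,0,0.027,0,0,0,0.045],[0,-0.03,0,0,0,-2.5,0.045],[0,-0.04,0,0,0,-2.5,0.045],[0,-0.04,0,0,0,0,0.045],[0,-0.04,0,0,0,0,0.045],[0.02,-0.03,0,0,0,0,0.045],[0.04,-0.01,0,0,0,0,0.045],[0.04,0,0,0,0,0,0.045],[0.04,0,0,0,0,0,0.045],[0.03,0,0,0,0,0,0.045],[0.01,0,0,0,0,0,0.045],[0,0,0,0,0,0,0.045],[0,0,0,0,0,0,0.045],[0,0,0,0,0,0,0.045]]]'
```

```text
t: 5.65
tool_pos: [0.616, -0.2443, 0.188]
tool_rot: [[-0.109, 0.994, -0.001], [0.994, 0.109, 0.001], [0.001, -0.001, -1.0]]
contact_force: [0.6, -0.6, -4.7]
finger_gap: 0.587
finger_force: 33.5
```

```bash
python3 - <<'E'
from h import *
np.set_printoptions(precision=4,suppress=True)
s=r.sense();p=s['tool_pos'];R=s['tool_rot'];print(p,R[:,1],R[:,2],s['contact_force'],s['torque'],s['finger_gap'])
a=r.read_camera('top')[:,:,::-1];b=r.read_camera('scene')[:,:,::-1]
cv2.imwrite('pics/t2.png',a);cv2.imwrite('pics/s2.png',b)
u,v=proj('scene',p);u0,v0=int(u)-60,int(v)-55;c=cv2.resize(b[v0:v0+100,u0:u0+110],None,fx=5.5,fy=5.5,interpolation=3)
u,v=proj('top',p);u1,v1=int(u)-30,int(v)-60;d=cv2.resize(a[v1:v1+100,u1:u1+34],None,fx=5.5,fy=5.5,interpolation=3)
print(u0,v0,u1,v1);cv2.imwrite('pics/c4.png',np.hstack([c,d]))
E
```

```text
[ 0.616  -0.2443  0.188 ] [ 0.9941  0.1087 -0.0013] [-0.0013  0.0006 -1.    ] [ 0.5683 -0.6324 -4.6993] [ 0.0076  0.0405 -0.003 ] 0.5872452024877152
112 120 315 100
```

View pics/c4.png

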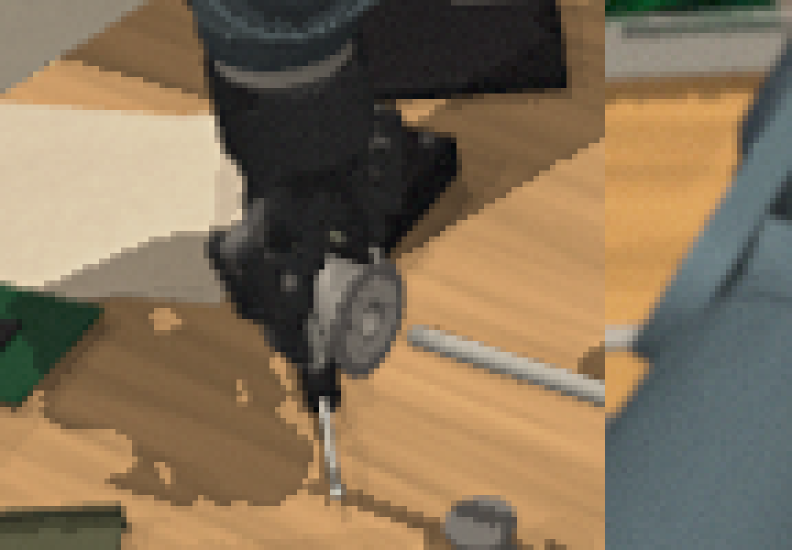

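c4 shows the reel held in the fingers with its bore at about (370,318), and the bar tip at (410,333) slightly low of the bore axis. I fit the bar as a 3D line from both views to work out the offset.

```bash
cat >bar.py <<'E'
from h import *
np.set_printoptions(precision=4,suppress=True)
def barline(n,im,a,b,skip):
    # sub-pixel centre of the grey rod in each column between pixels a and b
    hsv=cv2.cvtColor(im,cv2.COLOR_BGR2HSV);P=[]
    for u in range(int(a[0])+3,int(b[0])-2):
        if any(k<u<l for k,l in skip):continue
        v=a[1]+(b[1]-a[1])*(u-a[0])/(b[0]-a[0]);rows=np.arange(int(v)-6,int(v)+8)
        w=np.clip(100-hsv[rows,u,1].astype(float),0,60)*(hsv[rows,u,2]>110)
        if w.sum()>60 and (w>0).sum()<9:P.append((u,(w*rows).sum()/w.sum()))
    P=np.array(P);k=np.polyfit(P[:,0],P[:,1],1);
    for _ in range(3):
        e=np.abs(np.polyval(k,P[:,0])-P[:,1]);P=P[e<max(.3,1.5*np.median(e))];k=np.polyfit(P[:,0],P[:,1],1)
    return k,len(P),e.std()
E
python3 - <<'E'
from bar import *
t=cv2.imread('pics/top0.png');s=cv2.imread('pics/scene0.png')
kt,n1,e1=barline('top',t,(205,169.9),(327,160.2),[(236,285)]);ks,n2,e2=barline('scene',s,(187,181),(307.5,217.8),[(222,265)])
print(kt,n1,e1,ks,n2,e2)
def nrm(n,k,ua,ub):
    o,d=ray(n,ua,np.polyval(k,ua));_,e=ray(n,ub,np.polyval(k,ub));m=np.cross(d,e);return o,m/np.linalg.norm(m)
o1,m1=nrm('top',kt,200,325);o2,m2=nrm('scene',ks,190,305)
d=np.cross(m1,m2);d/=np.linalg.norm(d);d*=np.sign(d[1])
for y in(-.2443,-.2,-.02,.157):
    print(np.linalg.solve([m1,m2,[0,1,0]],[m1@o1,m2@o2,y]))
print(d,np.degrees(np.arctan2(-d[0],d[1])))
p=r.sense()['tool_pos'];print('scene-line pixel err of reel axis', proj('scene',p+[0,0,.001])[1]-np.polyval(ks,proj('scene',p)[0]))
E
```

```text
[ -0.0828 187.2082] 69 0.040488108368933004 [  0.3109 122.2427] 25 0.07111431498990789
[ 0.619  -0.2443  0.1914]
[ 0.6143 -0.2     0.1915]
[ 0.595 -0.02   0.192]
[0.5761 0.157  0.1924]
[-0.1064  0.9943  0.0023] 6.110058249647799
scene-line pixel err of reel axis -0.21212161429374987
```

```bash
python3 -m creep '[[[0.003,0,0.0015,0,0,0,0.045],[0,0,0,0,0,0,0.045],[-0.001,0.01,0,0,0,0,0.045],[-0.001,0.008,0,0,0,0,0.045],[0,0.002,0,0,0,0,0.045],[0,0.002,0,0,0,0,0.045],[0,0.002,0,0,0,0,0.045],[0,0,0,0,0,0,0.045],[0,0,0,0,0,0,0.045]]]'
```

```text
t: 6.65
tool_pos: [0.6183, -0.2205, 0.1898]
tool_rot: [[-0.109, 0.994, 0.0], [0.994, 0.109, -0.0], [-0.0, 0.0, -1.0]]
contact_force: [-0.3, -0.2, -4.6]
finger_gap: 0.59
finger_force: 33.4
```

```bash
python3 - <<'E'
from bar import *
s=r.sense();p=s['tool_pos'];print(p,s['contact_force'],s['torque'])
b=r.read_camera('scene')[:,:,::-1];cv2.imwrite('pics/s3.png',b)
u,v=proj('scene',p).astype(int);u0,v0=u-20,v-30;print(u0,v0);cv2.imwrite('pics/c5.png',cv2.resize(b[v0:v0+55,u0:u0+70],None,fx=10,fy=10,interpolation=3))
E
```

```text
[ 0.6183 -0.2205  0.1898] [-0.3002 -0.1612 -4.5786] [-0.0417 -0.0109  0.0406]
158 148
```

View pics/c5.png

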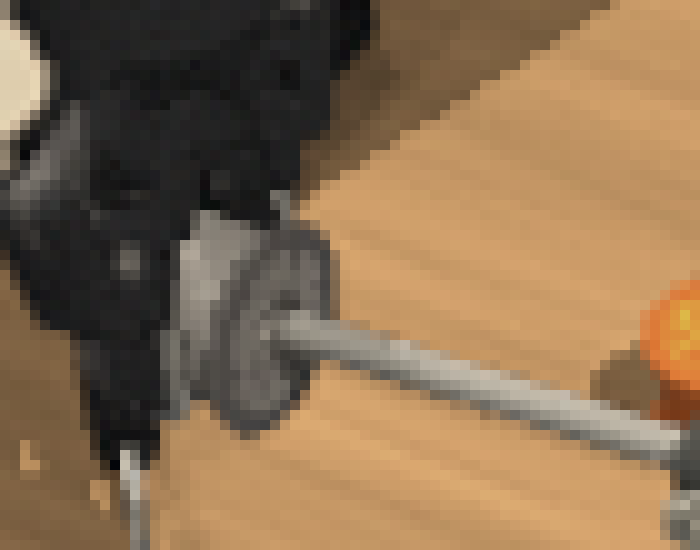

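c5 shows the bar tip meeting the bore at about (275,328), well centred in the flange. I advance gently.

```bash
python3 -m creep '[[[-0.001,0.002,0,0,0,0,0.045],[0,0.002,0,0,0,0,0.045],[0,0.002,0,0,0,0,0.045],[0,0.002,0,0,0,0,0.045],[-0.001,0.002,0,0,0,0,0.045],[0,0.002,0,0,0,0,0.045],[0,0,0,0,0,0,0.045]]]'; python3 -c "
from plant import r
print(r.sense())"|head -c 600
```

```text
t: 7.4
tool_pos: [0.6163, -0.2081, 0.1898]
tool_rot: [[-0.11, 0.994, -0.0], [0.994, 0.11, 0.0], [0.0, -0.0, -1.0]]
contact_force: [1.1, -0.4, -3.6]
finger_gap: 0.58
finger_force: 33.4
{'t': 7.4, 'joints': array([-2.86274531e+01,  1.73357311e+01,  9.18274947e+01,  2.33511551e-03,
        7.08421883e+01, -3.49152008e+01]), 'joint_velocities': array([-0.22927525,  0.18959919, -0.18681093, -0.13519994,  0.02981069,
       -0.08053034]), 'tau': array([ 6.91214483e-02, -4.67330182e+01, -3.34573567e+01,  1.49647443e-02,
        9.61511250e-03,  1.22140683e-02]), 'tool_pos': array([ 0.6162554 , -0.20808416,  0.18978444]), 'tool_rot': array([[-1.09508458e-01,  9.93985862e-01, -6.44957090e-05],
       [ 9.93985860e-01,  1.09508463e-01,  7.90643900e-05],
       [ 8.56517118e-05, -5.54
```

```bash
python3 -m creep '[[[-0.001,0.003,0,0,0,0,0.045],[0,0.003,0,0,0,0,0.045],[0,0.003,0,0,0,0,0.045],[-0.001,0.004,0,0,0,0,0.045],[0,0.004,0,0,0,0,0.045],[0,0.004,0,0,0,0,0.045],[-0.001,0.004,0,0,0,0,0.045],[0,0,0,0,0,0,0.045],[0,0,0,0,0,0,0.045]]]'; python3 - <<'E'
from bar import *
s=r.sense();print(s['tool_pos'],s['contact_force'],s['torque'])
im=r.read_camera('scene')[:,:,::-1]
print(barline('scene',im,(222,191.5),(307.5,217.8),[(212,265)]),barline('scene',cv2.imread('pics/scene0.png'),(222,191.5),(307.5,217.8),[(212,265)]))
E
```

```text
t: 8.3
tool_pos: [0.6133, -0.1834, 0.1898]
tool_rot: [[-0.109, 0.994, 0.0], [0.994, 0.109, -0.0], [-0.0, 0.0, -1.0]]
contact_force: [-0.3, -0.1, -3.9]
finger_gap: 0.584
finger_force: 33.5
[ 0.6133 -0.1834  0.1898] [-0.3242 -0.0529 -3.8703] [-0.0265  0.0058  0.0008]Traceback (most recent call last):
  File "<stdin>", line 4, in <module>
  File "bar.py", line 11, in barline
    P=np.array(P);k=np.polyfit(P[:,0],P[:,1],1);
                               ~^^^^^
IndexError: too many indices for array: array is 1-dimensional, but 2 were indexed
```

```bash
python3 -m creep '[[[-0.0009,0.008,0,0,0,0,0.045],[-0.0009,0.008,0,0,0,0,0.045],[-0.0009,0.008,0,0,0,0,0.045],[-0.0009,0.008,0,0,0,0,0.045],[-0.0009,0.008,0,0,0,0,0.045],[-0.0009,0.008,0,0,0,0,0.045],[-0.0009,0.008,0,0,0,0,0.045],[-0.0009,0.008,0,0,0,0,0.045],[-0.0009,0.008,0,0,0,0,0.045],[-0.0006,0.005,0,0,0,0,0.045],[-0.0002,0.002,0,0,0,0,0.045],[-0.0002,0.002,0,0,0,0,0.045],[0,0,0,0,0,0,0.045],[0,0,0,0,0,0,0.045]]]'; python3 - <<'E'
from bar import *
s=r.sense();print(s['tool_pos'],s['contact_force'],s['torque'])
im=r.read_camera('scene')[:,:,::-1];cv2.imwrite('pics/s4.png',im)
for i in(im,cv2.imread('pics/scene0.png')):print(barline('scene',i,(185,180.5),(209,187),[]))
E
```

```text
t: 9.75
tool_pos: [0.6042, -0.1027, 0.1898]
tool_rot: [[-0.109, 0.994, 0.0], [0.994, 0.109, -0.0], [-0.0, 0.0, -1.0]]
contact_force: [-0.0, 0.7, -4.6]
finger_gap: 0.59
finger_force: 33.5
[ 0.6042 -0.1027  0.1898] [-0.0112  0.7292 -4.5938] [ 0.0012 -0.0067 -0.0381]
(array([  0.313 , 121.1313]), 8, np.float64(0.05492450253890011))
(array([  0.3128, 121.7931]), 18, np.float64(0.07570784500886485))
```

```bash
python3 -m creep '[[[-0.0003,0.003,0,0,0,0,0.045],[-0.0002,0.002,0,0,0,0,0.045],[0,0,0,0,0,0,0.045]]]'|grep -E "pos|contact"; python3 -m creep '[[[-0.0001,0.001,0,0,0,0,0.045],[-0.0001,0.001,0,0,0,0,0.045],[0,0,0,0,0,0,0.045]]]'|grep -E "pos|contact"
```

```text
tool_pos: [0.6036, -0.0971, 0.1897]
contact_force: [0.4, -1.1, -4.2]
tool_pos: [0.6035, -0.0953, 0.1898]
contact_force: [0.2, -0.6, -4.6]
```

```bash
for i in 1; do python3 -m creep '[[[-0.0001,0.001,0,0,0,0,0.045],[0,0,0,0,0,0,0.045]]]'|grep -E "pos|contact";  python3 -m creep '[[[-0.0001,0.001,0,0,0,0,0.045],[0,0,0,0,0,0,0.045]]]'|grep -E "pos|contact"; python3 -m creep '[[[-0.0001,0.001,0,0,0,0,0.045],[0,0,0,0,0,0,0.045]]]'|grep -E "pos|contact"; done
```

```text
tool_pos: [0.6034, -0.0943, 0.1898]
contact_force: [0.4, 0.0, -4.5]
tool_pos: [0.6033, -0.0933, 0.1898]
contact_force: [-0.5, -0.8, -3.6]
tool_pos: [0.6032, -0.0923, 0.1898]
contact_force: [0.0, -0.6, -4.6]
```

```bash
python3 -m creep '[[[-0.0001,0.001,0,0,0,0,0.045],[0,0,0,0,0,0,0.045]]]'|grep -E "pos|contact";  python3 -m creep '[[[-0.0001,0.001,0,0,0,0,0.045],[0,0,0,0,0,0,0.045]]]'|grep -E "pos|contact"
```

```text
tool_pos: [0.6031, -0.0916, 0.1897]
contact_force: [0.6, -1.8, -4.0]
tool_pos: [0.6031, -0.0915, 0.1897]
contact_force: [0.7, -4.8, -5.9]
```

```bash
python3 - <<'E'
from bar import *
im=r.read_camera('scene')[:,:,::-1];p=r.sense()['tool_pos']
cv2.imwrite('pics/s5.png',im);u0,v0=190,155;print(proj('scene',p));cv2.imwrite('pics/c6.png',cv2.resize(im[v0:v0+60,u0:u0+80],None,fx=10,fy=10,interpolation=3))
E
```

```text
[219.1704 191.0421]
```

View pics/c6.png

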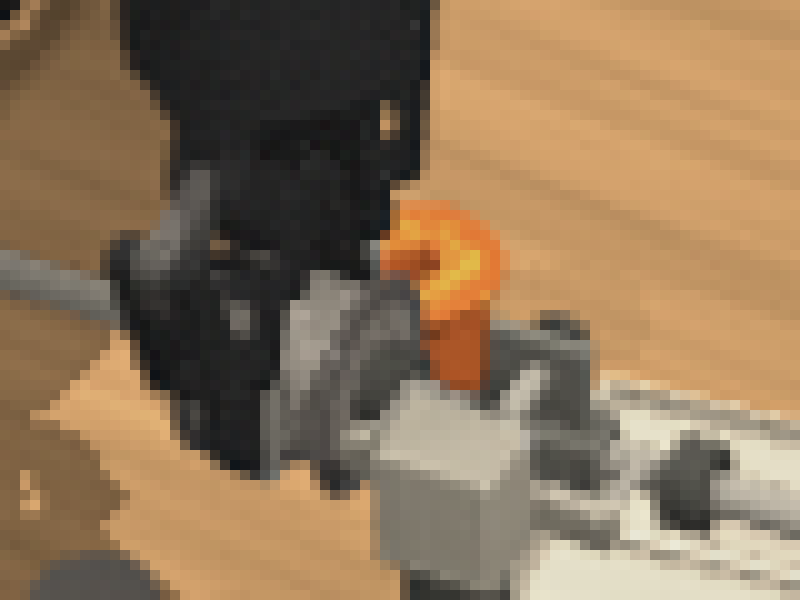

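The reel is against the shoulder: about 5 N in y, and c6 shows it beside the post head at (380,400). I ease it down along the bar's own arc to the stop, turning with the bar.

```bash
python3 -m creep '[[[0,-0.001,-0.001,0,0,0,0.045],[0,0,-0.001,0,0,0,0.045],[0,0,-0.001,0.6,0.06,0,0.045],[0,0.0003,-0.001,0.8,0.08,0,0.045],[0,0.0003,-0.001,0.8,0.08,0,0.045],[0,0.0003,-0.001,0.8,0.08,0,0.045],[0,0.0004,-0.001,0.8,0.08,0,0.045],[0,0.0004,-0.001,0.8,0.08,0,0.045],[0,0.0004,-0.001,0.8,0.08,0,0.045],[0,0.0004,-0.001,0.8,0.08,0,0.045],[-0.0003,0.0004,-0.001,0.6,0.06,0,0.045],[0,0,0,0,0,0,0.045],[0,0,0,0,0,0,0.045]]]'; python3 - <<'E'
from bar import *
s=r.sense();print(s['tool_pos'],s['contact_force'],s['torque'])
im=r.read_camera('scene')[:,:,::-1];cv2.imwrite('pics/s6.png',im)
print(barline('scene',im,(180,181.5),(200,188),[]))
E
```

```text
t: 12.75
tool_pos: [0.6026, -0.0885, 0.1787]
tool_rot: [[-0.108, 0.994, -0.012], [0.987, 0.109, 0.118], [0.119, 0.001, -0.993]]
contact_force: [-0.3, -1.1, -3.8]
finger_gap: 0.586
finger_force: 33.5
[ 0.6026 -0.0885  0.1787] [-0.3261 -1.1182 -3.79  ] [-0.1396 -0.0361  0.01  ]
(array([  0.2302, 142.0044]), 7, np.float64(0.060229695787700266))
```

```bash
python3 -m creep '[[[0,0.0003,-0.001,0,0,0,0.045],[0,0,0,0,0,0,0.045]]]'|grep -E "pos|contact"; python3 -m creep '[[[0,0.0002,-0.0007,0,0,0,0.045],[0,0,0,0,0,0,0.045]]]'|grep -E "pos|contact"; python3 -m creep '[[[0,0,-0.0005,0,0,0,0.045],[0,0,0,0,0,0,0.045]]]'|grep -E "pos|contact"
```

```text
tool_pos: [0.6028, -0.0883, 0.1783]
contact_force: [-1.5, -0.2, -1.1]
tool_pos: [0.6029, -0.0883, 0.1782]
contact_force: [-4.7, -1.6, 4.4]
tool_pos: [0.6029, -0.0883, 0.1782]
contact_force: [-7.0, -0.4, 7.3]
```

```bash
python3 -m creep '[[[-0.001,0,0.001,0,0,0,0.045],[0,0,0,0,0,0,0.045]]]'|grep -E "pos|contact"; python3 -m creep '[[[-0.0005,0,0.0003,0,0,0,0.045],[0,0,0,0,0,0,0.045]]]'|grep -E "pos|contact"
```

```text
tool_pos: [0.6024, -0.0882, 0.1782]
contact_force: [-0.5, -0.9, 1.8]
tool_pos: [0.6021, -0.0882, 0.1783]
contact_force: [4.1, -0.9, 0.4]
```

```bash
python3 -m creep '[[[0.0005,0,0,0,0,0,0.045],[0,0,0,0,0,0,0.056],[0,0,0,0,0,0,0.06],[0,0,0,0,0,0,0.065],[0,0,0,0,0,0,0.07],[0,0,0,0,0,0,0.0854],[0,0,0,0,0,0,0.0854],[0,0,0,0,0,0,0.0854],[0,0,0,0,0,0,0.0854],[0,0,0,0,0,0,0.0854]]]'; python3 - <<'E'
from bar import *
im=r.read_camera('scene')[:,:,::-1];cv2.imwrite('pics/s7.png',im);print(r.sense()['contact_force'])
print(barline('scene',im,(180,181.5),(200,188),[]))
E
```

```text
t: 14.8
tool_pos: [0.6017, -0.088, 0.1779]
tool_rot: [[-0.108, 0.994, -0.012], [0.987, 0.109, 0.118], [0.119, 0.001, -0.993]]
contact_force: [-1.2, -1.3, -0.1]
finger_gap: 0.998
finger_force: 0.0
[ 0.1472 -0.0093  0.1802]
(array([  0.2534, 137.8729]), 7, np.float64(0.05688925841727851))
```

```bash
python3 -m creep '[[[0,-0.0006,0.005,0,0,0,0.0854],[0.0001,-0.0012,0.01,0,0,0,0.0854],[0.0001,-0.0012,0.01,0,0,0,0.0854],[0.0001,-0.0024,0.02,0,0,0,0.0854],[0.0002,-0.0024,0.02,0,0,0,0.0854],[0,-0.002,0.02,-3.4,-0.36,0,0.0854],[0,0,0.02,-3.4,-0.36,0,0.0854],[0,0,0,0,0,0,0.0854]]]'; python3 - <<'E'
from bar import *
im=r.read_camera('scene')[:,:,::-1];cv2.imwrite('pics/s8.png',im)
print(barline('scene',im,(180,181.5),(200,188),[]))
t=r.read_camera('top')[:,:,::-1]
T=lambda x,y:((x+.5)/4.6-.5+175,(y+.5)/4.6-.5+140)
c=np.hstack([cv2.resize(im[155:240,170:320],None,fx=3.6,fy=3.6,interpolation=3)]);d=cv2.resize(t[200:285,200:270],None,fx=3.6,fy=3.6,interpolation=3);cv2.imwrite('pics/c7.png',np.hstack([c,d]))
E
```

```text
t: 15.65
tool_pos: [0.6039, -0.0975, 0.2879]
tool_rot: [[-0.111, 0.994, 0.009], [0.994, 0.111, -0.003], [-0.004, 0.008, -1.0]]
contact_force: [0.9, 0.5, -0.3]
finger_gap: 1.001
finger_force: 0.0
(array([  0.2295, 142.8509]), 8, np.float64(0.07066026612224549))
```

View pics/c7.png

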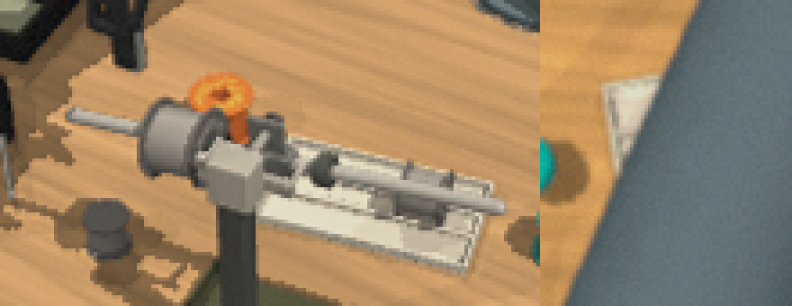

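c7 shows the large reel on the right arm (flanges at crop (155,138) and (210,135)), the bar resting on its stop, and the small reel still in the tray at (425,200). I check numerically that it is home, and locate the small reel.

```bash
python3 - <<'E'
from bar import *
im=cv2.imread('pics/s8.png')
yaw=np.radians(6.1);ex=np.array([np.cos(yaw),np.sin(yaw),0]);ey=np.array([-np.sin(yaw),np.cos(yaw),0]);ez=np.array([0,0,1.])
mid=np.array([.595,-.020,.19])
def B(x,y,z,f):
    q=[x,y*np.cos(f)-(z-.025)*np.sin(f),y*np.sin(f)+(z-.025)*np.cos(f)+.025]
    return mid+q[0]*ex+q[1]*ey+q[2]*ez
f=.12;th=np.linspace(0,2*np.pi,200)
c=np.array([proj('scene',B(.032*np.cos(a),-.096,-.003+.032*np.sin(a),f)) for a in th])
print('tip pred',proj('scene',B(0,-.18,0,f)),'flange umin',c[:,0].min(),'at v',c[c[:,0].argmin(),1],'vmin',c[:,1].min(),'vmax',c[:,1].max())
c2=np.array([proj('scene',B(.032*np.cos(a),-.099,-.003+.032*np.sin(a),f)) for a in th]);print('3mm off umin',c2[:,0].min())
h=cv2.cvtColor(im,cv2.COLOR_BGR2HSV)
for v in range(185,201,3):print(v,h[v,200:222,1])
print('tip rows');
for v in(185,186,187,188,189):print(v,h[v,182:196,1])
E
```

```text
tip pred [187.4405 186.3485] flange umin 207.04173371565122 at v 196.46698275614762 vmin 181.30551462519085 vmax 204.06052304257278
3mm off umin 206.08458613462562
185 [126 124 126 123 125 124 125 123 125 124 117  62  20  24  32  34  33  31
  31  33  37  36]
188 [ 26  32  32  38  36  30  62  95 114  93  41  23  32  33  32  34  33  33
  33  32  32  34]
191 [106  68  54  21  20  21  25  25  29  26  24  33  32  32  30  33  36  31
  32  31  32  33]
194 [123 123 124 124 127 124 127 129  74  22  23  30  32  32  32  34  31  30
  33  31  32  34]
197 [124 124 124 124 122 123 122 125  84  16  31  31  30  31  31  30  32  33
  30  30  31  31]
200 [124 124 125 126 126 126 124 124 106  38  25  28  28  28  35  31  28  31
  28  32  32  29]
tip rows
185 [122 119 123 123 124 125 106  70  48  28  60  96 114 127]
186 [120 120 124 124 125 120  67  22  26  24  31  34  38  43]
187 [121 126 122 125 126 124  61  18  27  32  26  26  28  29]
188 [121 125 122 124 124 126  99  24  18  20  24  28  28  28]
189 [117 123 121 123 123 122 124 121 110 104  66  53  23  23]
```

The flange edge agrees with home to within about 1 mm relative to the bar tip. Next is the small reel.

```bash
python3 -m creep '[[[-0.0307,0.0225,0,0.17,0.5,0.8,0.0854],[-0.0307,0.0225,0,0,0,0.8,0.0854],[-0.0307,0.0225,0,0,0,0.8,0.0854],[-0.0307,0.0225,0,0,0,0.8,0.0854],[-0.0307,0.0225,0,0,0,0.8,0.0854],[-0.0305,0.022,0,0,0,0.6,0.0854],[0,0,-0.04,0,0,0,0.0854],[0,0,-0.04,0,0,0,0.0854],[0,0,-0.04,0,0,0,0.0854],[0,0,-0.04,0,0,0,0.0854],[0,0,-0.02,0,0,0,0.0854],[0,0,0,0,0,0,0.0854],[0,0,0,0,0,0,0.0854]]]'
```

```text
t: 17.05
tool_pos: [0.4179, 0.0366, 0.1026]
tool_rot: [[-0.188, 0.982, -0.01], [0.982, 0.188, 0.003], [0.005, -0.009, -1.0]]
contact_force: [0.3, -0.2, 0.2]
finger_gap: 1.006
finger_force: 0.0
```

```bash
python3 - <<'E'
from bar import *
s=r.sense();print(s['tool_pos'],s['joints'],s['contact_force'])
E
```

```text
[0.4179 0.0366 0.1026] [-10.6108  -6.0711 127.5074   0.0784  59.149  -21.4902] [ 0.2779 -0.2142  0.2381]
```

```bash
python3 -m creep '[[[0.002,0,-0.02,-0.17,-0.6,0.3,0.0854],[0,0,-0.02,0,0,0,0.0854],[0,0,-0.02,0,0,0,0.0854],[0,0,-0.011,0,0,0,0.0854],[0,0,0,0,0,0,0.0854],[0,0,0,0,0,0,0.034],[0,0,0,0,0,0,0.034],[0,0,0,0,0,0,0.034],[0,0,0,0,0,0,0.034],[0,0,0,0,0,0,0.034],[0,0,0,0,0,0,0.034],[0,0,0,0,0,0,0.034],[0,0,0,0,0,0,0.034],[0,0,0,0,0,0,0.034],[0,0,0,0,0,0,0.034]]]' 30
```

```text
t: 18.55
tool_pos: [0.4206, 0.0366, 0.0327]
tool_rot: [[-0.194, 0.981, 0.003], [0.981, 0.194, -0.001], [-0.001, 0.002, -1.0]]
contact_force: [-2.8, -0.4, 6.7]
finger_gap: 0.448
finger_force: 31.7
```

```bash
python3 -m creep '[[[0,0,0.005,0,0,0,0.034],[0,0,0.01,0,0,0,0.034],[0,0,0.03,0,0,0,0.034],[0,0,0.03,0,0,0,0.034],[0,0,0.03,0,0,0,0.034],[0,0,0.03,0,0,0,0.034],[0,0.03,0.0126,0,0,-2.5,0.034],[0,0.04,0.0126,0,0,-2.5,0.034],[0,0.04,0.0126,0,0,0,0.034],[0,0.04,0.0126,0,0,0,0.034],[0.02,0.0155,0,0,0,0,0.034],[0.04,0,0,3.43,0.37,0,0.034],[0.04,0,0,3.43,0.36,0,0.034],[0.03,0,0,0,0,0,0.034],[0.02,0,0,0,0,0,0.034],[0,0,0,0,0,0,0.034],[0,0,0,0,0,0,0.034],[0,0,0,0,0,0,0.034]]]'
```

```text
t: 20.35
tool_pos: [0.5692, 0.2023, 0.2172]
tool_rot: [[-0.107, 0.994, -0.012], [0.987, 0.108, 0.119], [0.119, 0.001, -0.993]]
contact_force: [0.2, 0.3, -3.3]
finger_gap: 0.452
finger_force: 31.4
```

```bash
cat >>bar.py <<'E'
yaw=np.radians(6.1);ex=np.array([np.cos(yaw),np.sin(yaw),0]);ey=np.array([-np.sin(yaw),np.cos(yaw),0]);ez=np.array([0,0,1.])
mid=np.array([.595,-.020,.19])
def B(x,y,z,f):
    q=[x,y*np.cos(f)-(z-.025)*np.sin(f),y*np.sin(f)+(z-.025)*np.cos(f)+.025]
    return mid+q[0]*ex+q[1]*ey+q[2]*ez
E
python3 - <<'E'
from bar import *
s=r.sense();p=s['tool_pos'];R=s['tool_rot'];print(p,R[:,0],R[:,2],s['contact_force'],s['torque'])
im=r.read_camera('scene')[:,:,::-1];cv2.imwrite('pics/s9.png',im)
u,v=proj('scene',p).astype(int);u0,v0=u-40,v-25;print(u0,v0,proj('scene',B(0,.18,0,.12)));cv2.imwrite('pics/c8.png',cv2.resize(im[v0:v0+55,u0:u0+70],None,fx=10,fy=10,interpolation=3))
E
```

```text
[0.5692 0.2023 0.2172] [-0.1071  0.9871  0.1191] [-0.0115  0.1186 -0.9929] [ 0.2271  0.3307 -3.3029] [-0.1207  0.0437  0.0358]
286 190 [309.7839 212.8673]
```

View pics/c8.png

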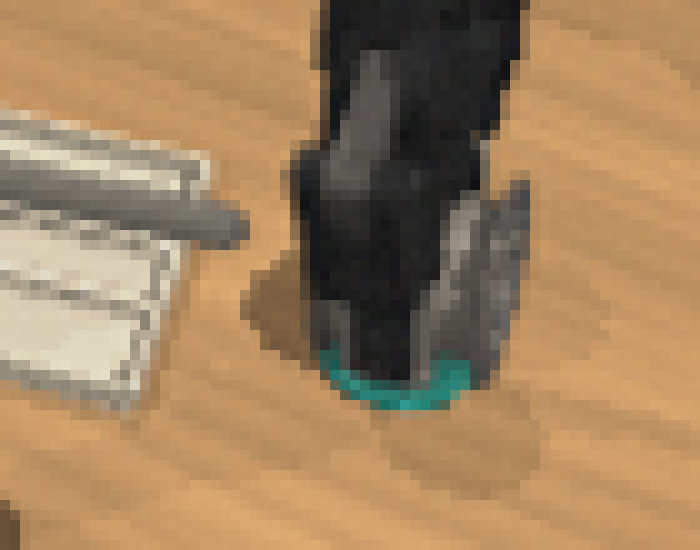

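c8 shows the bar tip at (243,228), within 0.7 px of its prediction, and the reel with its outer flange at about (502,282) in line with the bar. I nudge +x and +z and thread.

```bash
python3 -m creep '[[[0.002,0,0.0012,0,0,0,0.034],[0.0009,-0.008,-0.001,0,0,0,0.034],[0.0009,-0.008,-0.001,0,0,0,0.034],[0.0002,-0.002,-0.0002,0,0,0,0.034],[0.0002,-0.002,-0.0003,0,0,0,0.034],[0.0002,-0.002,-0.0002,0,0,0,0.034],[0.0002,-0.002,-0.0003,0,0,0,0.034],[0,0,0,0,0,0,0.034]]]'|grep -E 'pos|contact'; python3 -m creep '[[[0.0002,-0.002,-0.0002,0,0,0,0.034],[0.0002,-0.002,-0.0003,0,0,0,0.034],[0,0,0,0,0,0,0.034]]]'|grep -E 'pos|contact'; python3 -m creep '[[[0.0002,-0.002,-0.0002,0,0,0,0.034],[0.0002,-0.002,-0.0003,0,0,0,0.034],[0,0,0,0,0,0,0.034]]]'|grep -E 'pos|contact'
```

```text
tool_pos: [0.5748, 0.178, 0.2154]
contact_force: [0.5, 0.4, -2.9]
tool_pos: [0.5752, 0.174, 0.2149]
contact_force: [0.2, 0.2, -2.4]
tool_pos: [0.5756, 0.1699, 0.2144]
contact_force: [-0.3, 0.8, -1.9]
```

```bash
python3 -m creep '[[[-0.0005,0,0.001,0,0,0,0.034],[0.0002,-0.002,-0.0002,0,0,0,0.034],[0.0002,-0.002,-0.0003,0,0,0,0.034],[0.0004,-0.004,-0.0005,0,0,0,0.034],[0,0,0,0,0,0,0.034]]]'|grep -E 'pos|contact'; python3 -m creep '[[[0.0004,-0.004,-0.0005,0,0,0,0.034],[0.0004,-0.004,-0.0005,0,0,0,0.034],[0.0004,-0.004,-0.0005,0,0,0,0.034],[0,0,0,0,0,0,0.034]]]'|grep -E 'pos|contact'; python3 -m creep '[[[0.0004,-0.004,-0.0005,0,0,0,0.034],[0.0004,-0.004,-0.0005,0,0,0,0.034],[0.0004,-0.004,-0.0005,0,0,0,0.034],[0,0,0,0,0,0,0.034]]]'|grep -E 'pos|contact'
```

```text
tool_pos: [0.5759, 0.1617, 0.2144]
contact_force: [0.8, 0.1, -1.9]
tool_pos: [0.5771, 0.1496, 0.2129]
contact_force: [0.2, 0.2, -2.9]
tool_pos: [0.5783, 0.1377, 0.2114]
contact_force: [0.1, 0.1, -1.6]
```

```bash
python3 - <<'E'
from bar import *
s=r.sense();print(s['tool_pos'],s['contact_force'],s['torque'])
im=r.read_camera('scene')[:,:,::-1];cv2.imwrite('pics/s10.png',im)
k=barline('scene',im,(187,186.4),(207,191.5),[])
print(k)
for f in(.12,.1,.05,0):
    a,b=proj('scene',B(0,-.175,0,f)),proj('scene',B(0,-.11,0,f));print(f,(b-a)[1]/(b-a)[0],a[1]-np.polyval(k[0],a[0]))
E
```

```text
[0.5783 0.1377 0.2114] [ 0.1113  0.1232 -1.589 ] [-0.0536 -0.0051  0.0257]
(array([  0.2469, 139.3049]), 12, np.float64(0.06440523412744455))
0.12 0.21675673726892952 0.7270335651477069
0.1 0.2329984295875765 -0.16408734290223492
0.05 0.2733266321117636 -2.419854125375764
0 0.3134204338087045 -4.712561889699316
```

```bash
python3 -m creep '[[[0.0001,0,0.0005,0,0,0,0.034],[0.0006,-0.0059,-0.0007,0,0,0,0.034],[0.0006,-0.0059,-0.0007,0,0,0,0.034],[0.0006,-0.0059,-0.0007,0,0,0,0.034],[0.0006,-0.0059,-0.0007,0,0,0,0.034],[0,0,0,0,0,0,0.034]]]'|grep -E 'pos|contact'; python3 -m creep '[[[0.0006,-0.0059,-0.0007,0,0,0,0.034],[0.0007,-0.0059,-0.0007,0,0,0,0.034],[0.0006,-0.0059,-0.0007,0,0,0,0.034],[0.0007,-0.0059,-0.0007,0,0,0,0.034],[0.0006,-0.0056,-0.0007,0,0,0,0.034],[0,0,0,0,0,0,0.034],[0,0,0,0,0,0,0.034]]]'|grep -E 'pos|contact'
python3 - <<'E'
from bar import *
s=r.sense();print(s['tool_pos'],s['contact_force'],s['torque'])
im=r.read_camera('scene')[:,:,::-1];cv2.imwrite('pics/s11.png',im)
print(barline('scene',im,(187,186),(207,191),[]))
p0=cv2.imread('pics/scene0.png');k=barline('scene',p0,(187,181),(207,187.3),[]);a=proj('scene',B(0,-.175,0,0));print(k,a,a[1]-np.polyval(k[0],a[0]))
E
```

```text
tool_pos: [0.5809, 0.1137, 0.209]
contact_force: [0.2, 0.7, -3.3]
tool_pos: [0.584, 0.0853, 0.2057]
contact_force: [0.2, -0.2, -2.0]
[0.584  0.0853 0.2057] [ 0.2212 -0.217  -2.0004] [-0.1607 -0.0418 -0.0342]
(array([  0.2248, 143.6241]), 14, np.float64(0.07044358597559325))
(array([  0.3263, 119.1778]), 13, np.float64(0.07983511227384586)) [186.7599 180.6965] 0.5829328835535534
```

```bash
python3 -m creep '[[[0,0,-0.0012,0,0,0,0.034],[0,0,-0.0012,0,0,0,0.034],[0,0,-0.0012,0,0,0,0.034],[0,0,-0.001,0,0,0,0.034],[0,-0.0002,-0.001,-0.53,-0.056,0,0.034],[0,-0.0002,-0.001,-0.53,-0.056,0,0.034],[0,-0.0002,-0.001,-0.53,-0.056,0,0.034],[0,-0.0002,-0.001,-0.53,-0.056,0,0.034],[0,-0.0002,-0.001,-0.53,-0.056,0,0.034],[0,-0.0002,-0.001,-0.53,-0.056,0,0.034],[0,-0.0002,-0.001,-0.53,-0.056,0,0.034],[0,-0.0002,-0.001,-0.53,-0.056,0,0.034],[0,-0.0002,-0.001,-0.53,-0.056,0,0.034],[0,-0.0002,-0.001,-0.53,-0.056,0,0.034],[0,-0.0002,-0.001,-0.53,-0.056,0,0.034],[0,-0.0002,-0.001,-0.53,-0.056,0,0.034],[0.0003,-0.0002,-0.0005,-0.53,-0.056,0,0.034],[0,0,0,0,0,0,0.034],[0,0,0,0,0,0,0.034]]]'
cat >>bar.py <<'E'
def tilt(name):
    im=r.read_camera('scene')[:,:,::-1];cv2.imwrite(f'pics/{name}.png',im);best=None
    for d in(0,1.5,3,5):
        try:k=barline('scene',im,(187,181+d),(207,187.3+d*.75),[])
        except Exception:continue
        if best is None or k[1]>best[1]:best=k
    return (np.polyval(best[0],190)-181.17)/44,best[1]
E
python3 - <<'E'
from bar import *
s=r.sense();print(s['contact_force'],s['torque'],tilt('s12'))
E
```

```text
t: 26.4
tool_pos: [0.5842, 0.0827, 0.1885]
tool_rot: [[-0.108, 0.994, 0.002], [0.994, 0.108, -0.001], [-0.002, 0.002, -1.0]]
contact_force: [0.2, 0.7, 0.6]
finger_gap: 0.447
finger_force: 31.7
[0.2069 0.7135 0.5769] [ 0.0672 -0.0425 -0.0199] (np.float64(0.00040693313390831196), 13)
```

```bash
python3 - <<'E'
from bar import *
F=[]
for i in range(24):
    r.read_camera('scene');F.append(r.sense()['contact_force'])
F=np.array(F);print(F.mean(0),F.std(0))
E
```

```text
[-0.2887  0.3711  0.8445] [0.4085 0.5116 0.5943]
```

```bash
python3 -m creep '[[[-0.0003,0.003,0,0,0,0,0.034],[-0.0003,0.003,0,0,0,0,0.034],[-0.0004,0.003,0,0,0,0,0.034],[-0.0003,0.003,0,0,0,0,0.034],[-0.0003,0.003,0,0,0,0,0.034],[0,0,0,0,0,0,0.034],[0,0,0,0,0,0,0.034],[0,0,0,0,0,0,0.034]]]'|grep -E 'pos|contact'
python3 - <<'E'
from bar import *
F=[]
for i in range(20):
    r.read_camera('scene');F.append(r.sense()['contact_force'])
F=np.array(F);print(F.mean(0),F.std(0),tilt('s13'))
E
```

```text
tool_pos: [0.5826, 0.0982, 0.1885]
contact_force: [-0.4, 0.6, 0.2]
[-0.3976  1.3328  0.0306] [0.4085 0.4525 0.5153] (np.float64(0.0008206775598741893), 14)
```

```bash
python3 -m creep '[[[0,0,0,0,0,0,0.041],[0,0,0,0,0,0,0.044],[0,0,0,0,0,0,0.047],[0,0,0,0,0,0,0.05],[0,0,0,0,0,0,0.054],[0,0,0,0,0,0,0.054],[0,0,0,0,0,0,0.054],[0,0,0,0,0,0,0.054]]]'|grep -E 'pos|contact|gap'
python3 - <<'E'
from bar import *
for i in range(8):
    t=r.sense()['t'];print(round(t,2),tilt('s14'));[r.read_camera('top') for _ in range(4)]
E
```

```text
tool_pos: [0.5827, 0.0978, 0.1886]
contact_force: [-0.4, -0.3, -0.2]
finger_gap: 0.63
30.3 (np.float64(0.11158987480259051), 15)
30.55 (np.float64(0.11618109931773352), 15)
30.8 (np.float64(0.11819299401439762), 13)
31.05 (np.float64(0.11440195803575325), 14)
31.3 (np.float64(0.11408725618119449), 14)
31.55 (np.float64(0.11420463246099191), 14)
31.8 (np.float64(0.11091811636941497), 14)
32.05 (np.float64(0.11421040382049018), 14)
```

```bash
python3 -m creep '[[[-0.0001,0.0012,0.007,3.3,0.35,0,0.054],[-0.0001,0.0012,0.007,3.3,0.35,0,0.054],[0,0,0,0,0,0,0.034],[0,0,0,0,0,0,0.034],[0,0,0,0,0,0,0.034],[0,0,0,0,0,0,0.034],[0,0,0,0,0,0,0.034],[0,0,0,0,0,0,0.034]]]'|grep -E 'pos|contact|gap'
python3 -m creep '[[[-0.0001,0.001,-0.0012,-0.55,-0.06,0,0.034],[-0.0001,0.001,-0.0012,-0.55,-0.06,0,0.034],[-0.0001,0.001,-0.0012,-0.55,-0.06,0,0.034],[-0.0001,0.001,-0.0012,-0.55,-0.06,0,0.034],[-0.0001,0.001,-0.0012,-0.55,-0.06,0,0.034],[-0.0001,0.001,-0.0012,-0.55,-0.06,0,0.034],[-0.0001,0.001,-0.0012,-0.55,-0.06,0,0.034],[-0.0001,0.001,-0.0012,-0.55,-0.06,0,0.034],[-0.0001,0.001,-0.0011,-0.55,-0.06,0,0.034],[-0.0001,0.001,-0.0011,-0.55,-0.06,0,0.034],[-0.0001,0.001,-0.0011,-0.55,-0.06,0,0.034],[-0.0001,0.0015,-0.0011,-0.55,-0.04,0,0.034],[0,0,0,0,0,0,0.034],[0,0,0,0,0,0,0.034]]]'
python3 - <<'E'
from bar import *
print(tilt('s15'),r.sense()['t'])
E
```

```text
tool_pos: [0.5824, 0.1002, 0.2025]
contact_force: [-0.3, -2.0, 0.3]
finger_gap: 0.446
t: 34.5
tool_pos: [0.5811, 0.1131, 0.1884]
tool_rot: [[-0.108, 0.994, 0.002], [0.994, 0.108, -0.0], [-0.001, 0.002, -1.0]]
contact_force: [-0.6, 1.3, 0.1]
finger_gap: 0.449
finger_force: 34.4
(np.float64(-0.014175038520393328), 15) 34.55
```

```bash
python3 -m creep '[[[0,0,0,0,0,0,0.041],[0,0,0,0,0,0,0.044],[0,0,0,0,0,0,0.047],[0,0,0,0,0,0,0.05],[0,0,0,0,0,0,0.054]]]'|grep -E 'contact|gap'
python3 - <<'E'
from bar import *
for i in range(5):
    t=r.sense()['t'];print(round(t,2),tilt('s16'));[r.read_camera('top') for _ in range(4)]
E
```

```text
contact_force: [-0.3, 0.3, -1.0]
finger_gap: 0.633
35.05 (np.float64(-0.006425866647201159), 13)
35.3 (np.float64(-0.006422436095367604), 15)
35.55 (np.float64(-0.007490567682178292), 15)
35.8 (np.float64(-0.007366092325330375), 15)
36.05 (np.float64(-0.007608135036990921), 15)
```

It rests near level. I open fully, withdraw straight up, and watch again.

```bash
python3 -m creep '[[[0,0,0,0,0,0,0.06],[0,0,0,0,0,0,0.07],[0,0,0,0,0,0,0.0854],[0,0,0,0,0,0,0.0854],[0,0,0,0,0,0,0.0854],[0,0,0.005,0,0,0,0.0854],[0,0,0.01,0,0,0,0.0854],[0,0,0.015,0,0,0,0.0854],[0,0,0.02,0,0,0,0.0854],[0,0,0.03,0,0,0,0.0854],[0,0,0.03,0,0,0,0.0854],[0,0,0.03,0,0,0,0.0854],[0,0,0,0,0,0,0.0854]]]'|grep -E 'pos|contact|gap'
python3 - <<'E'
from bar import *
for i in range(5):
    t=r.sense()['t'];print(round(t,2),tilt('s17'));[r.read_camera('top') for _ in range(5)]
im=cv2.imread('pics/s17.png');cv2.imwrite('pics/c9.png',cv2.resize(im[150:270,170:330],(800,600),interpolation=3))
E
```

```text
tool_pos: [0.5835, 0.1128, 0.3361]
contact_force: [0.3, 0.1, 0.5]
finger_gap: 1.0
37.6 (np.float64(-0.0011602645959766537), 13)
37.9 (np.float64(-0.014204098808225363), 15)
38.2 (np.float64(-0.014094879571883661), 15)
38.5 (np.float64(-0.014295478834795781), 15)
38.8 (np.float64(-0.0007426063011095607), 12)
```

View pics/c9.png

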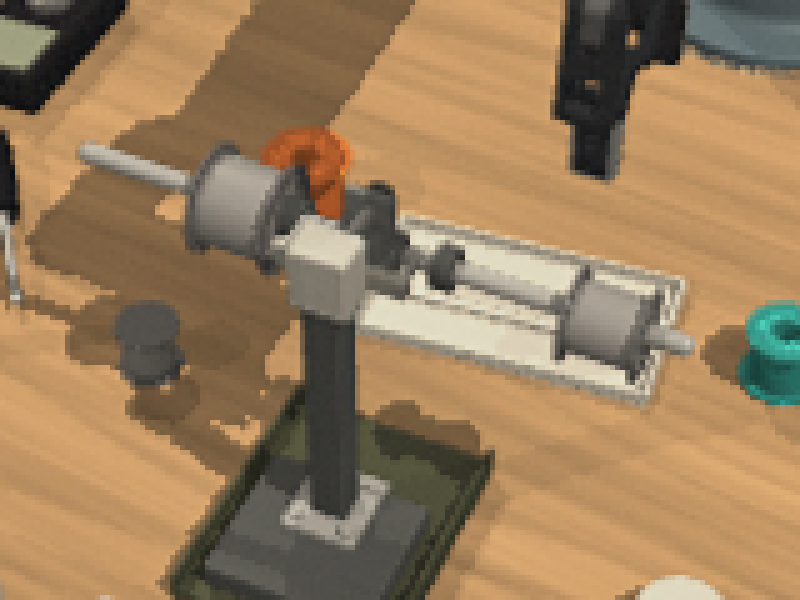

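c9 shows both reels hanging, the bar about level (tip (82,152) to tip (690,343)) and the hand clear. One numerical check of the large reel's seat and the tilt follows.

```bash
python3 - <<'E'
from bar import *
im=cv2.imread('pics/s17.png');h=cv2.cvtColor(im,cv2.COLOR_BGR2HSV)
th=np.linspace(0,2*np.pi,200)
for y in(-.093,-.096,-.1):
    c=np.array([proj('scene',B(.032*np.cos(a),y,-.003+.032*np.sin(a),-.008)) for a in th]);i=c[:,0].argmin();print(y,c[i])
print('tip',proj('scene',B(0,-.18,0,-.008)),proj('scene',B(0,.18,0,-.008)))
for v in range(188,200,2):print(v,h[v,202:214,1])
for v in range(178,183):print(v,h[v,182:192,1])
o=cv2.imread('pics/scene0.png')
for f in(.03,0,-.03):print(f,proj('scene',B(0,-.165,0,f)))
# column profiles of the right arm tip now and at start (level)
for u in(190,194,198,202):
    q=[]
    for x in(im,o):
        g=cv2.cvtColor(x,cv2.COLOR_BGR2HSV)[175:195,u,1].astype(float);w=np.clip(95-g,0,60)*(np.abs(np.arange(20)+175-(122+.3128*u))<5);q.append((w*np.arange(175,195)).sum()/w.sum())
    print(u,q,(q[0]-q[1])/44)
E
```

```text
-0.093 [206.5999 195.1137]
-0.096 [205.619  194.7922]
-0.1 [204.314  194.3645]
tip [185.1124 179.8083] [308.0013 219.1114]
188 [121 113 110 104  74  29  22  30  31  33  32  32]
190 [123 124 125 124 126  72  22  29  31  35  33  33]
192 [123 124 123 125 118  63  23  30  32  31  30  35]
194 [120 122 127 127 107  52  23  29  30  31  32  31]
196 [119 120 122 124 102  34  24  31  33  29  28  32]
198 [121 122 120 120 122  61  11  26  28  25  20  22]
178 [123 125 124 127 102  71  71 110 128 129]
179 [124 122 125 119  46  32  30  36  31  64]
180 [125 122 126 106  31  26  30  30  24  31]
181 [126 124 126 116  37  21  25  28  28  29]
182 [124 124 124 124 109  65  53  27  24  29]
0.03 [190.2771 183.074 ]
0 [189.8249 181.6571]
-0.03 [189.4147 180.2396]
190 [np.float64(180.9020979020979), np.float64(181.51260504201682)] -0.01387516227088461
194 [np.float64(182.06405693950177), np.float64(182.50627615062763)] -0.01005043661649681
198 [np.float64(183.51020408163265), np.float64(183.7859778597786)] -0.006267585866953337
202 [np.float64(184.62845849802372), np.float64(185.1259842519685)] -0.01130740349874512
```

```bash
python3 -c "
from plant import r
print(r.job_done())"
```

```text
the job is handed in; nothing more can be done
None
```

The job is handed in: the large reel hangs home on the right arm, the small reel is about 135 mm out on the left arm, and in the last check before hand-in the bar was still and level to about 0.01 rad (limit 0.03), at about 39 s of the 72 s allowed; the judge's result was not shown.

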